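Park the key tin and leave only its inner lid on

TASK

Push the square key tin along the shelf into the corner of the wooden stop until it sits square and touching both battens, then take the nested pair of lids by the inner lid's knob and gently lower the pair as one onto the tin until it is fully seated. Then take the outer lid by its collar and lift it off alone, leaving the inner lid seated and undisturbed, the tin in its corner and the other things on the shelf alone. Finish while still holding the outer lid up in the air, level and well clear above the tip of the inner lid's knob.

Things in the scene. Friction and masses are not known exactly. Their poses are not given: they have to be found in the camera images.
- stop: Fixed wooden corner stop: two battens 14 mm wide, 24 mm high. Origin on the shelf at the inner corner. The far batten's inner face is this frame's plane x = 0, the side batten's is y = 0; each runs 130 mm from the corner, towards -y and -x. x points roughly away from the robot, yaw -0.25 to 0.2 rad. Parked, the tin's centre is at (-50, -50) mm here and its faces are parallel to the battens.
- tin: Loose square aluminium tin, about 0.4 kg: body 100 x 100 mm, 60 mm high, open round neck in the middle of its top (outer diameter 72, inner 64, 16 mm high). Origin at the centre of the underside, x and y normal to its faces. Starts 25 to 55 mm short of each batten, up to 0.15 rad askew. Too wide to grasp; slides when a side face is pushed with 2 to 7 N (up to 15 N at first touch).
- tin_mouth (a point): Centre of the tin's neck at the rim, 76 mm above the tin's underside.
- inner_knob (a point): Centre of the free part of the inner lid's knob, an upright steel pin 18 mm in diameter, 53 mm above that lid's underside. In the nested pair the pin sticks up through the outer lid's hole and is free for 28 mm: from the collar's top, 15 mm below this point, to its tip 13 mm above. Lifting the knob lifts both lids: the outer rests on the inner's flange.
- inner_foot (a point): Centre of the underside of the inner lid (round, steel, 0.2 kg, 66 mm high): plug 8 mm deep, 59 mm in diameter, tapered to 50 at the foot; flange 72 mm, 4 mm thick, which rests on the tin's rim; 27 mm boss centring the outer lid with 1.5 mm play; knob. At the start the pair stands on the shelf on this foot. Seated, this point is 68 mm above the tin's underside.
- outer_collar (a point): Centre, half-way up, of the collar of the outer lid (round dark wooden cap, 88 mm in diameter, 0.14 kg). Collar: round, 44 mm outside, 22 mm high, around the 30 mm hole in the plate. From here the collar's top is 11 mm up, the plate's face 11 mm down, the skirt's lower edge 25 mm down. In the nested pair it is 27 mm above the inner lid's underside.
- inner_lid: The inner lid itself; origin and axes as inner_foot.
- outer_lid: The outer lid itself; origin at the centre of its skirt's lower edge, 25 mm below outer_collar, z up.
- car_key_a: Bystander: loose black car key, fob and blade 75 x 32 x 12 mm, lying on the shelf; origin under it.
- car_key_b: Bystander: the second loose car key, the same size; origin under it.
- bottle_opener: Bystander: flat steel bottle opener magnet 90 x 34 x 8 mm; origin under it.
- phone_stand: Bystander: upright clear acrylic phone stand, foot 85 x 75 mm, 115 mm high; origin under its foot.
- umbrella: Bystander: compact black umbrella lying down, 275 mm long, 56 mm thick; origin under it.
- shoe_horn: Bystander: grey plastic shoe horn lying flat, 200 x 42 x 10 mm; origin under it.
There are look-alikes about, which are no part of the job. Leave any purple or yellow look-alike of the tin alone.

How it is judged:
On the way, in this order (a step that is already met when the one before it is completed fails the run):
1. the tin sits in the corner of the stop, square and touching both battens (x of tin in the frame of stop above -0.054 m and y of tin in the frame of stop above -0.054 m and angle between the x axis of tin and the x axis of stop, either way round below 0.05 rad), for 0.2 s.
2. the pair of lids, still nested, is seated on the tin (z of inner_foot in the frame of tin between 0.064 and 0.071 m and horizontal distance between inner_foot and tin_mouth below 0.006 m and angle between inner_foot's own z axis and vertical below 0.06 rad and z of outer_lid in the frame of inner_lid below 0.006 m), for 0.2 s.
At the end, for the whole second after the job is handed in: Fingers hold the outer lid still, level within 0.25 rad, skirt edge above the knob tip, touching nothing else; inner lid seated on the tin (height within 4 mm, centred within 6 mm, level within 0.06 rad); tin within 4 mm of both battens and 0.05 rad of square, untouched by the robot (all of step 1 and z of inner_foot in the frame of tin between 0.064 and 0.071 m and horizontal distance between inner_foot and tin_mouth below 0.006 m and angle between inner_foot's own z axis and vertical below 0.06 rad and z of outer_lid in the frame of inner_lid above 0.064 m and contact force between the fingers and outer_lid above 0.5 N and contact force between each of outer_lid, the fingers and inner_lid below 0.1 N and contact force between each of outer_lid, the arm and tin below 0.1 N and angle between outer_lid's own z axis and vertical below 0.25 rad and linear speed of outer_lid below 0.03 m/s and linear speed of each of inner_lid, tin below 0.02 m/s); the arm keeps its last pose, push and grip.
It fails at once if the lids come apart (outer lid more than 12 mm off the inner lid) while the inner lid is not seated on the tin (z of outer_lid in the frame of inner_lid above 0.014 m and (z of inner_foot in the frame of tin above 0.073 m or horizontal distance between inner_foot and tin_mouth above 0.008 m)).
It fails at once if the lids are dropped (the inner lid moves faster than 0.3 m/s with no finger on it) (linear speed of inner_lid above 0.3 m/s and contact force between the fingers and inner_lid below 0.01 N).
It fails at once if the tin is lifted off the shelf or tipped (height (world z) of tin above 0.012 m or angle between tin's own z axis and vertical above 0.2 rad).
It fails at once if a bystander is shifted by more than 25 mm (distance of any of car_key_a, car_key_b, bottle_opener, phone_stand, umbrella, shoe_horn from where it was at the start of the episode above 0.025 m).
It also fails if it takes over 72 s, if anything falls off the work surface, if the arm or the gripper's body presses on something with over 40 N, if the wrist force passes 120 N, or if a joint passes its speed limit or range.

ROBOT

A 6-joint arm with a two-finger parallel gripper is mounted at the origin on the work surface. World frame = base frame: x ahead of the robot, y to its left, z up, the work surface at z = 0. Lengths are in m, angles in rad, forces in N, time in s.
With the tool pointing down it reaches from about 0.35 to 0.95 m from the base axis. Payload 17.4 kg.
Tool frame: the origin (TCP) lies at the very end of the fingers, on their centre line; the grasp point (between the pads) lies 19 mm behind it; z points along the fingers, y is the direction in which the jaws open and shut (so a half turn about z gives the same grasp; the last joint's range is limited). The gripper opens to 93 mm and grips with 3 to 60 N. Pads are 15 mm wide; open, the fingers measure 128 mm over their backs; the gripper's body (75 mm by 188 mm) begins 65 mm behind the grasp point.
Start: joints at [-1.288, 0.116, 1.442, -0, 1.584, -0.038], TCP at [0.213, -0.641, 0.219] pointing down, gripper open.
Joint ranges: [-2.83, 2.83], [-0.83, 2.19], [0.07, 2.5], [-1.14, 4.28], [0.01, 3], [-2.97, 2.97]. Speed limits (rad/s): [1.89, 1.89, 2.22, 3.14, 3.14, 3.14].

INTERFACE

Orientations are given as a unit quaternion [x, y, z, w].
In Python, from plant import manip gives the robot as it stands.
- The arm moves only by the tool play_rows, never from a script. Its argument "motion" is a list of rows, each an object of numbers: "wx", "wy", "wz": the turn, a rotation vector about the tool's x, y, z in degrees; "dx", "dy", "dz": the shift along the tool's x, y, z in m; "gripper": the gripper's target within -1 to 1 (shut at 1, half-way at 0, fully open at -1). A call has 1 to 5 rows; each row shifts and turns the commanded pose from where the row before left it, along the tool's axes as they then stand; what a row does not reach is not made up. A row lasts 1/8 s, in which the tool goes at most 62.5 mm and 10.7 degrees, less where a joint would pass 70% of its speed; a pose out of reach is approached as far as the arm can. A call is refused whole if a number of a shift passes 0.0625 or a number of a turn 10.7, either way. A call with a gripper value outside its range is refused whole. The fingers move at their own pace and stop on an object; "newtons" is the grip in N (left out, the last holds). Time passes only in rows, so rows that do not move let the fingers close. It gives the time, the measured TCP pose, the force and the opening at its end, in the units of the state.
- manip.get_state(): the state, without advancing time (a new reading comes with each control period).
- manip.read_camera(name): name is "scene" or "top" or "wrist"; returns a dict with "img" (384x512x3 uint8, blue, green, red), "z_map" (384x512 float32, m along the optical axis (not along the pixel's ray), 0 where there is no reading), "fx", "fy", "cx", "cy" (pixels), "R" (3x3) and "t" (3): a world point X has camera coordinates R X + t. Camera axes: x right, y down, z forward; pixel columns grow to the right and rows downward; lengths in m; the calibration is good to about 2 mm. The wrist camera is an equidistant fisheye: a pixel r from the principal point sees the ray r / f radians off the axis. A picture is of the moment at which its call begins.
- manip.finish_job(): hands the job in, once; it reports no verdict.
Trained networks look in the newest picture that a camera, given by its name, has taken for a name from the list of things; names that differ only in an ending like _2 or _b are one class to them, and where a whole thing is asked for, a point or a joint stands for the part that bears it (a point fixed in the world has none). Each returns a list of dicts, best first, with "conf" (0 to 1); they miss things now and then, are a little off and sometimes report something else, mostly with a low value. They report only what shows in the picture. A call takes as long as a camera call. They do not tell look-alikes from the thing itself.
- manip.search_frame(camera, thing): "point" ([column, row] in pixels, amid what is visible of it).
- manip.trace(camera, thing): "mask" (384x512 bool, what is visible of it) and "point" ([column, row] in pixels, amid what is visible of it).
- manip.tip_of(camera, thing): "point" ([column, row] in pixels: a listed point, or the origin of a listed thing).
The state is a dict: "time": time; "q": joint angles; "qvel": joint speeds; "effort": joint torques, N m; "eef_pos": TCP position; "orientation": TCP orientation; "ft_force": force on the tool from outside, world axes, zero at the start; "moment": the same for the moment, N m; "width": finger opening in m.
Only numpy, scipy, OpenCV 4.12 (cv2) and the standard library are available. Lean on these libraries where they do the work, as an engineer would, in place of code of your own. Each camera call takes 0.05 s, during which the arm holds its last target.

## Working session

There is one attempt and no reset: what is moved stays moved. The work goes in short steps, Python scripts to look and compute and a tool call to move; the robot and the scene stay as the last step left them, time stands still between calls to the robot, and variables do not carry over. Pictures are saved under pics/ and viewed, and the job is handed in when it is done.

Besides the shell and the picture viewer there is one more tool, called after "Call:" as name(argument=value, ...) on one line, values as JSON. play_rows: Moves the arm, as the interface text tells. Its arguments: {"type":"object","properties":{"motion":{"type":"array","items":{"type":"object","properties":{"wx":{"type":"number"},"wy":{"type":"number"},"wz":{"type":"number"},"dx":{"type":"number"},"dy":{"type":"number"},"dz":{"type":"number"},"gripper":{"type":"number"}}}},"newtons":{"type":"number"}},"required":["motion"]}

```bash
mkdir -p pics; ls; cat > h.py <<'E'
import numpy as np, cv2
from plant import manip
def px2w(c,u,v,z=None):
    if z is None: z=c['z_map'][int(round(v)),int(round(u))]
    p=np.array([(u-c['cx'])/c['fx']*z,(v-c['cy'])/c['fy']*z,z])
    return np.array(c['R']).T@(p-np.array(c['t']))
def px_at_height(c,u,v,h):
    R=np.array(c['R']);t=np.array(c['t'])
    o=-R.T@t; d=R.T@np.array([(u-c['cx'])/c['fx'],(v-c['cy'])/c['fy'],1.])
    return o+d*(h-o[2])/d[2]
def cloud(c):
    z=c['z_map'];v,u=np.mgrid[0:z.shape[0],0:z.shape[1]]
    P=np.stack([(u-c['cx'])/c['fx']*z,(v-c['cy'])/c['fy']*z,z],-1)
    W=(P-np.array(c['t']))@np.array(c['R']); W[z<=0]=np.nan
    return W
E
python3 - <<'E'
from h import *
s=manip.get_state(); print(s['time'],s['eef_pos'],s['orientation'],s['ft_force'],s['width'])
for n in ['scene','top']:
    c=manip.read_camera(n); cv2.imwrite(f'pics/{n}0.png',c['img']); print(n,c['fx'],c['cx'],c['cy'],np.round(-np.array(c['R']).T@np.array(c['t']),3))
    for th in ['tin','stop','inner_knob','outer_collar','tin_mouth','inner_foot']:
        for d in manip.tip_of(n,th)[:4]:
            u,v=d['point']; print(th,round(d['conf'],2),np.round([u,v]),np.round(px2w(c,min(511,max(0,u)),min(383,max(0,v))),3))
E
```

```text
pics
0.0 [ 0.21276581 -0.64038127  0.21790615] [ 9.87164580e-01  1.59705284e-01 -6.63087077e-05 -5.56546204e-04] [-0.40287058  0.12363728  0.0935367 ] 0.09282515101859477
scene 397.1242361962805 260.6927731939666 192.06983435010335 [ 1.379 -0.211  0.783]
tin 0.87 [346. 251.] [0.861 0.123 0.057]
tin 0.86 [298. 192.] [0.641 0.081 0.058]
tin 0.8 [280. 149.] [0.42  0.101 0.044]
tin 0.57 [195. 213.] [ 0.599 -0.197  0.016]
stop 0.96 [343. 213.] [ 0.696  0.194 -0.   ]
stop 0.5 [301. 170.] [0.562 0.117 0.067]
inner_knob 0.56 [194. 199.] [ 0.581 -0.193  0.053]
outer_collar 0.64 [191. 204.] [ 0.583 -0.203  0.038]
tin_mouth 0.97 [278. 134.] [0.323 0.122 0.032]
tin_mouth 0.77 [350. 232.] [0.784 0.17  0.027]
tin_mouth 0.73 [299. 174.] [0.54  0.121 0.034]
inner_foot 0.62 [193. 211.] [ 0.595 -0.202  0.025]
top 386.6976169175594 256.297946703294 188.10393995773694 [ 0.401 -0.02   1.336]
tin 0.95 [232. 197.] [0.588 0.104 0.009]
tin 0.87 [221. 132.] [0.824 0.144 0.009]
tin 0.83 [233. 263.] [0.363 0.098 0.012]
tin 0.27 [340. 157.] [ 0.725 -0.274  0.01 ]
stop 0.85 [206. 171.] [0.676 0.19  0.026]
inner_knob 0.38 [322. 198.] [ 0.572 -0.199  0.066]
outer_collar 0.74 [320. 197.] [ 0.584 -0.201  0.011]
tin_mouth 0.86 [230. 194.] [0.599 0.111 0.01 ]
tin_mouth 0.81 [221. 128.] [0.836 0.143 0.006]
tin_mouth 0.69 [227. 258.] [0.378 0.118 0.003]
inner_foot 0.59 [321. 202.] [ 0.562 -0.199  0.047]
```

View pics/scene0.png

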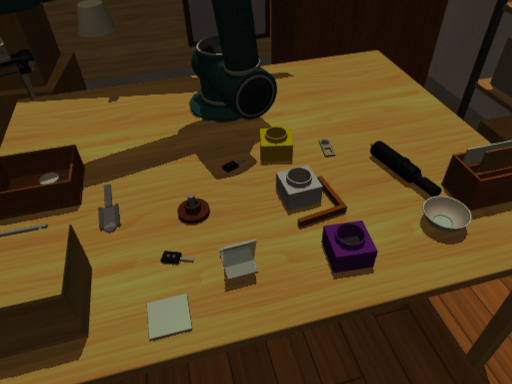

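View pics/top0.png

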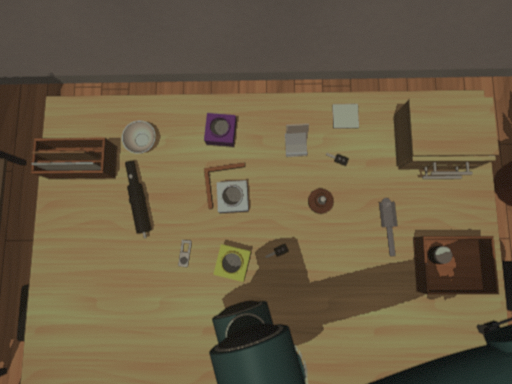

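Scene view: the grey tin is at (299,187), inside the stop at (343,213). The purple tin is at (349,247) and the yellow at (276,146). The nested lids are at (193,209). The aluminium one in the stop's angle is the tin meant. I'll confirm that in a crop and measure.

```bash
python3 - <<'E'
from h import *
c=manip.read_camera('top'); im=c['img']; W=cloud(c)
cv2.imwrite('pics/crop1.png',cv2.resize(im[120:300,150:370],None,fx=3.6,fy=3.3,interpolation=cv2.INTER_CUBIC)[:600])
def rect(m,n):
    p=W[m][:,:2].astype(np.float32); r=cv2.minAreaRect(p); print(n,len(p),np.round(r[0],4),np.round(r[1],4),round(r[2],2)); return p
sel=np.zeros(im.shape[:2],bool); sel[175:220,212:256]=1
Z=W[...,2]
print('shelf z',np.nanmedian(Z[230:240,150:180]))
rect(sel&(Z>.05)&(Z<.068),'tin body top')
p=rect(sel&(Z>.069),'neck'); print(cv2.fitEllipse(p))
sel[:]=0; sel[155:215,198:250]=1
m=sel&(Z>.017)&(Z<.031)
vis=(m*255).astype(np.uint8); 
for d in manip.trace('top','stop')[:1]:
    mm=d['mask']; mk=mm&m
    P=W[mk]; print(len(P)); np.save('stop.npy',P)
    cv2.imwrite('pics/stopm.png',cv2.resize(((mm[120:300,150:370])*255).astype(np.uint8),None,fx=3,fy=3))
    print(np.round(P[P[:,0].argmax()],4),np.round(P[P[:,1].argmax()],4),np.round(P[P[:,0].argmin()],4),np.round(P[P[:,1].argmin()],4))
sel[:]=0; sel[180:220,300:345]=1
for lo,hi in((.01,.02),(.02,.03),(.03,.045),(.045,.055),(.055,.08)):
    p=W[sel&(Z>lo)&(Z<hi)]
    if len(p)>4: print(lo,len(p),np.round(np.median(p,0),4),np.round(cv2.minEnclosingCircle(p[:,:2].astype(np.float32)),4) if 0 else np.round(cv2.minEnclosingCircle(p[:,:2].astype(np.float32))[0],4),cv2.minEnclosingCircle(p[:,:2].astype(np.float32))[1])
E
```

```text
shelf z 0.0005207680221668599
tin body top 536 [0.5832 0.0981] [0.1009 0.1   ] 3.56
neck 97 [0.5823 0.0979] [0.0703 0.0698] 68.56
((0.5827295184135437, 0.09789518266916275), (0.06744351983070374, 0.0681854635477066), 125.12642669677734)
269
[0.704  0.0635 0.0255] [0.6842 0.1959 0.025 ] [0.5544 0.1762 0.0267] [0.6972 0.0601 0.0242]
0.01 347 [ 0.5667 -0.2008  0.0166] [ 0.5698 -0.2215] 0.06244712695479393
0.02 54 [ 0.5659 -0.196   0.0214] [ 0.571  -0.2016] 0.04260120913386345
0.03 77 [ 0.5705 -0.201   0.0377] [ 0.5706 -0.2024] 0.021973125636577606
0.045 5 [ 0.5628 -0.1994  0.0479] [ 0.5692 -0.2009] 0.008359536528587341
0.055 25 [ 0.57   -0.2031  0.066 ] [ 0.5709 -0.2027] 0.008298876695334911
```

View pics/crop1.png

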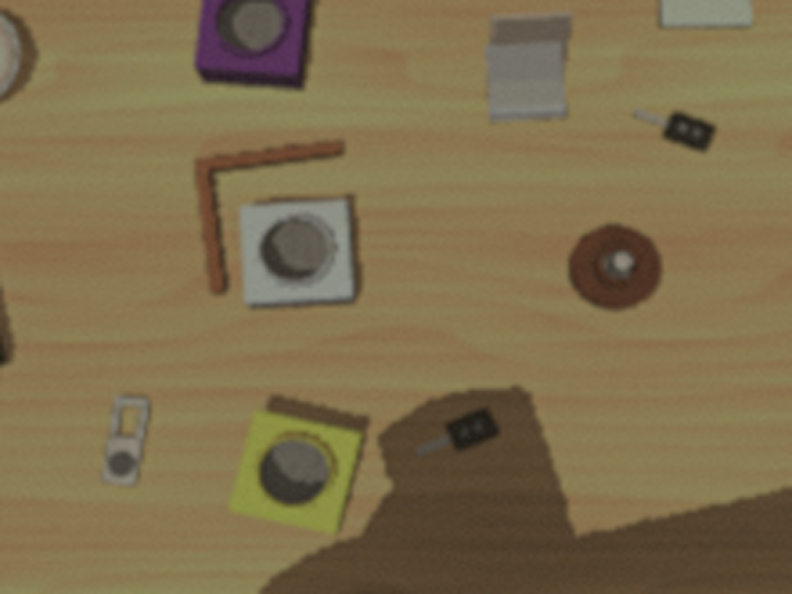

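Crop confirms the bare aluminium tin (top picture (232,197)) inside the stop's angle. The lids, with a bright pin, are at (320,200). Next I'll fit the stop.

```bash
python3 - <<'E'
from h import *
from scipy.optimize import minimize
P=np.load('stop.npy')[:,:2]
def sd(p):
    x,y,a=p; c,s=np.cos(a),np.sin(a); q=(P-[x,y])@np.array([[c,-s],[s,c]])
    def box(q,x0,x1,y0,y1):
        dx=np.maximum(x0-q[:,0],q[:,0]-x1);dy=np.maximum(y0-q[:,1],q[:,1]-y1)
        return np.hypot(np.maximum(dx,0),np.maximum(dy,0))
    d=np.minimum(box(q,0,.014,-.13,.014),box(q,-.13,.014,0,.014))
    return np.sum(np.minimum(d,.006)**2)
best=min((minimize(sd,[.68+dx,.18+dy,.12],method='Nelder-Mead',options=dict(xatol=1e-5,fatol=1e-10)) for dx in(-.01,0,.01) for dy in (-.01,0,.01)),key=lambda r:r.fun)
x,y,a=best.x; print(best.x,best.fun,len(P))
R=np.array([[np.cos(a),-np.sin(a)],[np.sin(a),np.cos(a)]])
print('target',R@[-.05,-.05]+[x,y])
print('tin in stop',R.T@(np.array([.5832,.0981])-[x,y]))
E
```

```text
[0.67629471 0.18480529 0.12110262] 3.091790260035006e-08 269
target [0.63270125 0.12913115]
tin in stop [-0.10288748 -0.07482379]
```

```bash
cat >> h.py <<'E'
from scipy.spatial.transform import Rotation as Ro
STOP=(np.array([.6763,.1848]),.1211)
def s2w(x,y):
    o,a=STOP; c,s=np.cos(a),np.sin(a); return np.array([[c,-s],[s,c]])@[x,y]+o
def w2s(p):
    o,a=STOP; c,s=np.cos(a),np.sin(a); return np.array([[c,s],[-s,c]])@(np.array(p)[:2]-o)
def go(tx,ty,tz,yawdeg=None):
    s=manip.get_state(); R=Ro.from_quat(s['orientation']).as_matrix(); p=np.array(s['eef_pos'])
    yaw=np.degrees(np.arctan2(R[1,0],R[0,0]))
    d=R.T@(np.array([tx,ty,tz])-p)
    print('t',round(s['time'],2),'p',np.round(p,4),'yaw',round(yaw,2),'tilt',round(np.degrees(np.arccos(-R[2,2])),2),'F',np.round(s['ft_force'],1),'w',round(s['width'],4))
    print('tool delta',np.round(d,4),'wz',None if yawdeg is None else round(yaw-yawdeg,2),'q',np.round(s['q'],2))
E
echo ok
```

```text
ok
```

Call:
play_rows(motion=[{"wz":5.7,"dx":0.029,"dy":-0.053,"gripper":0},{"wz":5.7,"dx":0.029,"dy":-0.053,"gripper":0},{"dx":0.029,"dy":-0.053,"gripper":0},{"dx":0.029,"dy":-0.053,"gripper":0},{"dx":0.029,"dy":-0.053,"gripper":0}])

```text
invalid input
```

```bash
python3 -c "
from h import *
go(.502,.088,.1,6.94)"
```

```text
t 0.8 p [ 0.2128 -0.6406  0.2187] yaw 18.38 tilt 0.0 F [-0.1 -1.1  0.4] w 0.093
tool delta [ 0.5042 -0.6002  0.1187] wz 11.44 q [-1.29  0.12  1.44  0.    1.58 -0.04]
```

Call:
play_rows(motion=[{"wx":0,"wy":0,"wz":5.7,"dx":0.029,"dy":-0.053,"dz":0,"gripper":0},{"wx":0,"wy":0,"wz":5.7,"dx":0.029,"dy":-0.053,"dz":0,"gripper":0},{"wx":0,"wy":0,"wz":0,"dx":0.029,"dy":-0.053,"dz":0,"gripper":0},{"wx":0,"wy":0,"wz":0,"dx":0.029,"dy":-0.053,"dz":0,"gripper":0}], newtons=20)

```text
time: 1.3
eef_pos: [0.2852, -0.409, 0.2187]
orientation: [0.998, 0.061, 0.0, 0.0]
ft_force: [1.0, -0.2, 0.5]
width: 0.0576
```

```bash
python3 -c "
from h import *
go(.502,.088,.1,6.94)"
```

```text
t 1.3 p [ 0.2852 -0.409   0.2187] yaw 6.94 tilt 0.03 F [ 1.  -0.2  0.5] w 0.0576
tool delta [ 0.2752 -0.4672  0.1186] wz 0.0 q [-1.01 -0.28  1.81  0.    1.61  0.44]
```

Call:
play_rows(motion=[{"wx":0,"wy":0,"wz":0,"dx":0.03,"dy":-0.052,"dz":0,"gripper":0},{"wx":0,"wy":0,"wz":0,"dx":0.03,"dy":-0.052,"dz":0,"gripper":0},{"wx":0,"wy":0,"wz":0,"dx":0.03,"dy":-0.052,"dz":0,"gripper":0},{"wx":0,"wy":0,"wz":0,"dx":0.03,"dy":-0.052,"dz":0,"gripper":0},{"wx":0,"wy":0,"wz":0,"dx":0.03,"dy":-0.052,"dz":0,"gripper":0}], newtons=20)

```text
time: 1.92
eef_pos: [0.4026, -0.1326, 0.219]
orientation: [0.998, 0.061, 0.001, 0.0]
ft_force: [0.1, 0.1, 0.0]
width: 0.0469
```

Call:
play_rows(motion=[{"wx":0,"wy":0,"wz":0,"dx":0.03,"dy":-0.052,"dz":0,"gripper":0},{"wx":0,"wy":0,"wz":0,"dx":0.03,"dy":-0.052,"dz":0,"gripper":0},{"wx":0,"wy":0,"wz":0,"dx":0.03,"dy":-0.052,"dz":0,"gripper":0},{"wx":0,"wy":0,"wz":0,"dx":0.03,"dy":-0.052,"dz":0.05,"gripper":0},{"wx":0,"wy":0,"wz":0,"dx":0,"dy":0,"dz":0.03,"gripper":0}], newtons=20)

```text
time: 2.55
eef_pos: [0.4916, 0.0782, 0.1471]
orientation: [0.998, 0.063, -0.0, -0.0]
ft_force: [0.6, -0.1, 0.3]
width: 0.0465
```

```bash
python3 -c "
from h import *
go(.502,.088,.018,6.94)
c=manip.read_camera('top'); cv2.imwrite('pics/top1.png',cv2.resize(c['img'][120:320,130:390],None,fx=3,fy=3))"
```

```text
t 2.55 p [0.4916 0.0782 0.1471] yaw 7.19 tilt 0.05 F [ 0.6 -0.1  0.3] w 0.0465
tool delta [ 0.0116 -0.0084  0.1291] wz 0.25 q [ 0.11 -0.25  1.91  0.    1.49  1.55]
```

View pics/top1.png

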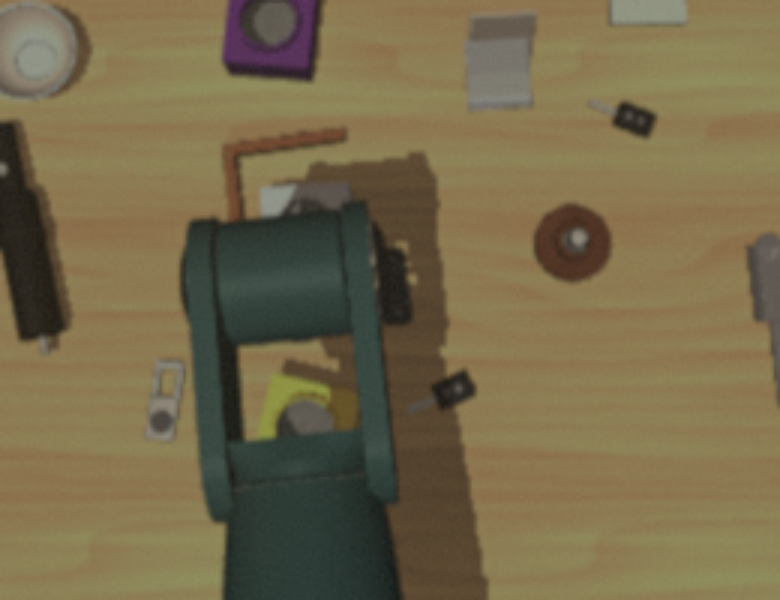

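Call:
play_rows(motion=[{"wx":0,"wy":0,"wz":0,"dx":0,"dy":0,"dz":0.05,"gripper":0},{"wx":0,"wy":0,"wz":0,"dx":0,"dy":0,"dz":0.04,"gripper":0},{"wx":0,"wy":0,"wz":0,"dx":0,"dy":0,"dz":0.025,"gripper":0},{"wx":0,"wy":0,"wz":0,"dx":0,"dy":0,"dz":0,"gripper":0}], newtons=20)

```text
time: 3.1
eef_pos: [0.4907, 0.0751, 0.0329]
orientation: [0.998, 0.061, -0.001, 0.0]
ft_force: [0.5, 0.3, 0.7]
width: 0.0466
```

```bash
python3 -c "
from h import *
go(.502,.088,.018,6.94)
c=manip.read_camera('wrist'); cv2.imwrite('pics/w1.png',c['img'])
c=manip.read_camera('scene'); cv2.imwrite('pics/s1.png',cv2.resize(c['img'][100:300,150:410],None,fx=3,fy=3))"
```

```text
t 3.1 p [0.4907 0.0751 0.0329] yaw 6.95 tilt 0.14 F [0.5 0.3 0.7] w 0.0466
tool delta [ 0.0128 -0.0115  0.0149] wz 0.01 q [ 0.1  -0.16  2.02 -0.    1.28  1.55]
```

View pics/w1.png

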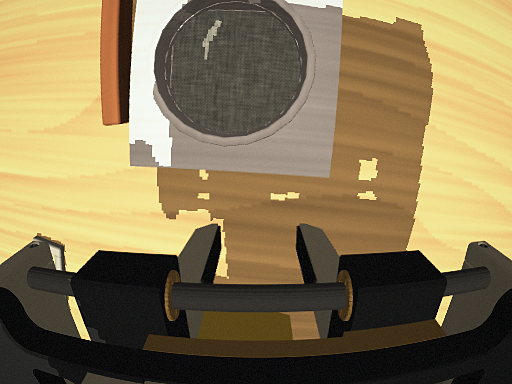

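View pics/s1.png

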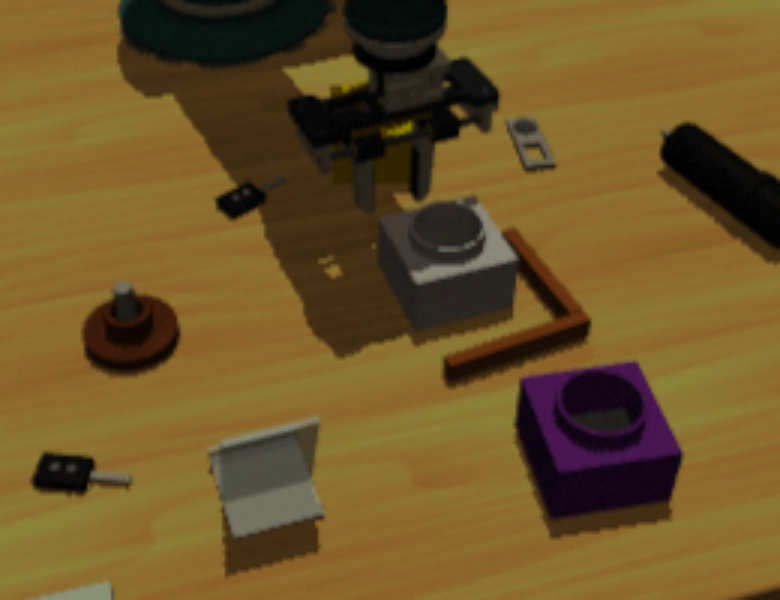

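Call:
play_rows(motion=[{"wx":0,"wy":0,"wz":0,"dx":0.007,"dy":-0.012,"dz":0.014,"gripper":0},{"wx":0,"wy":0,"wz":0,"dx":0.01,"dy":0,"dz":0,"gripper":0},{"wx":0,"wy":0,"wz":0,"dx":0.01,"dy":0,"dz":0,"gripper":0},{"wx":0,"wy":0,"wz":0,"dx":0.008,"dy":0,"dz":0,"gripper":0},{"wx":0,"wy":0,"wz":0,"dx":0.006,"dy":0,"dz":0,"gripper":0}], newtons=20)

```text
time: 3.82
eef_pos: [0.5311, 0.0922, 0.0197]
orientation: [0.998, 0.061, -0.0, 0.0]
ft_force: [-3.0, -2.5, 1.8]
width: 0.0464
```

```bash
python3 -c "
from h import *
p=s2w(-.1075,-.075);go(*p,.018,6.94)"
```

```text
t 3.83 p [0.5311 0.0922 0.0197] yaw 6.97 tilt 0.03 F [-3.  -2.5  1.8] w 0.0464
tool delta [0.0478 0.0007 0.0017] wz 0.03 q [ 0.12 -0.05  1.95 -0.    1.25  1.57]
```

Call:
play_rows(motion=[{"wx":0,"wy":0,"wz":0,"dx":0.008,"dy":0,"dz":0,"gripper":0},{"wx":0,"wy":0,"wz":0,"dx":0.008,"dy":0,"dz":0,"gripper":0},{"wx":0,"wy":0,"wz":0,"dx":0.008,"dy":0,"dz":0,"gripper":0},{"wx":0,"wy":0,"wz":0,"dx":0.008,"dy":0,"dz":0,"gripper":0},{"wx":0,"wy":0,"wz":0,"dx":0.004,"dy":0,"dz":0,"gripper":0}], newtons=20)

```text
time: 4.45
eef_pos: [0.5668, 0.0968, 0.0197]
orientation: [0.998, 0.061, -0.0, -0.0]
ft_force: [-4.2, -0.5, 2.7]
width: 0.0464
```

```bash
python3 -c "
from h import *
p=s2w(-.1075,-.075);go(*p,.018,6.94)
c=manip.read_camera('wrist'); cv2.imwrite('pics/w2.png',c['img'])"
```

```text
t 4.45 p [0.5668 0.0968 0.0197] yaw 6.98 tilt 0.01 F [-4.2 -0.5  2.7] w 0.0464
tool delta [0.0118 0.0009 0.0017] wz 0.04 q [0.12 0.03 1.87 0.   1.25 1.57]
```

View pics/w2.png

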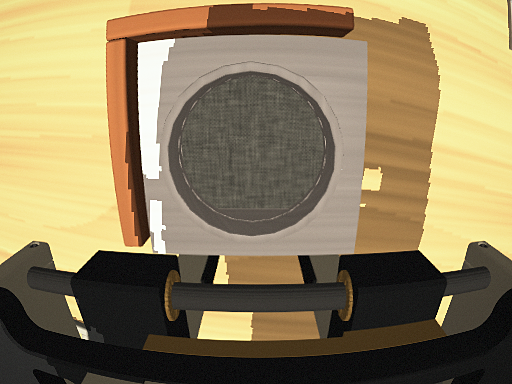

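Call:
play_rows(motion=[{"wx":0,"wy":0,"wz":0,"dx":0.004,"dy":0,"dz":0,"gripper":0},{"wx":0,"wy":0,"wz":0,"dx":0.003,"dy":0,"dz":0,"gripper":0},{"wx":0,"wy":0,"wz":0,"dx":0.002,"dy":0,"dz":0,"gripper":0}], newtons=20)

```text
time: 4.88
eef_pos: [0.5754, 0.0979, 0.0196]
orientation: [0.998, 0.061, -0.0, 0.0]
ft_force: [-2.6, -0.3, 0.9]
width: 0.0466
```

Call:
play_rows(motion=[{"wx":0,"wy":0,"wz":0,"dx":0.002,"dy":0,"dz":0,"gripper":0}], newtons=20)

```text
time: 5.0
eef_pos: [0.5774, 0.0981, 0.0196]
orientation: [0.998, 0.061, -0.0, 0.0]
ft_force: [-2.5, 0.4, 0.6]
width: 0.0465
```

Call:
play_rows(motion=[{"wx":0,"wy":0,"wz":0,"dx":0.002,"dy":0,"dz":0,"gripper":0}], newtons=20)

```text
time: 5.12
eef_pos: [0.5794, 0.0984, 0.0196]
orientation: [0.998, 0.061, -0.0, 0.0]
ft_force: [-2.2, -0.1, 0.2]
width: 0.0465
```

Call:
play_rows(motion=[{"wx":0,"wy":0,"wz":0,"dx":0.002,"dy":0,"dz":0,"gripper":0}], newtons=20)

```text
time: 5.25
eef_pos: [0.5807, 0.0984, 0.0196]
orientation: [0.998, 0.061, -0.001, 0.0]
ft_force: [-21.2, -5.2, 13.3]
width: 0.0464
```

Call:
play_rows(motion=[{"wx":0,"wy":0,"wz":0,"dx":0.002,"dy":0,"dz":0,"gripper":0}], newtons=20)

```text
time: 5.38
eef_pos: [0.5807, 0.0982, 0.0196]
orientation: [0.998, 0.061, -0.004, 0.001]
ft_force: [-43.7, -10.2, 27.0]
width: 0.0467
```

```bash
python3 -c "
from h import *
p=s2w(-.1075,-.075);go(*p,.018,6.94)
c=manip.read_camera('wrist'); cv2.imwrite('pics/w3.png',c['img'])"
```

```text
t 5.38 p [0.5807 0.0982 0.0196] yaw 7.01 tilt 0.41 F [-43.7 -10.2  27. ] w 0.0467
tool delta [-0.0022  0.0006  0.0016] wz 0.07 q [ 0.12  0.06  1.83 -0.    1.25  1.57]
```

View pics/w3.png

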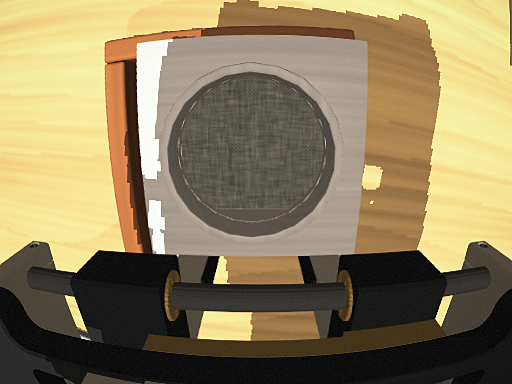

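Call:
play_rows(motion=[{"wx":0,"wy":0,"wz":0,"dx":-0.006,"dy":0,"dz":0,"gripper":0},{"wx":0,"wy":0,"wz":0,"dx":-0.02,"dy":0,"dz":0,"gripper":0},{"wx":0,"wy":0,"wz":0,"dx":-0.005,"dy":0.02,"dz":-0.05,"gripper":0},{"wx":0,"wy":0,"wz":0,"dx":0,"dy":0.05,"dz":-0.05,"gripper":0},{"wx":0,"wy":0,"wz":-5,"dx":0,"dy":0.05,"dz":0,"gripper":0}], newtons=20)

```text
time: 6.05
eef_pos: [0.5683, -0.0193, 0.1183]
orientation: [0.994, 0.106, 0.004, 0.001]
ft_force: [0.2, 0.1, -0.9]
width: 0.0464
```

Call:
play_rows(motion=[{"wx":0,"wy":0,"wz":-10.5,"dx":0,"dy":0,"dz":0,"gripper":0},{"wx":0,"wy":0,"wz":-10.5,"dx":0,"dy":0,"dz":0,"gripper":0},{"wx":0,"wy":0,"wz":-10.5,"dx":0,"dy":0,"dz":0,"gripper":0},{"wx":0,"wy":0,"wz":-10.5,"dx":0,"dy":0,"dz":0,"gripper":0},{"wx":0,"wy":0,"wz":-10.5,"dx":0,"dy":0,"dz":0,"gripper":0}], newtons=20)

```text
time: 6.68
eef_pos: [0.5667, -0.0183, 0.114]
orientation: [0.844, 0.536, 0.0, 0.0]
ft_force: [-0.1, 0.1, 0.2]
width: 0.0471
```

Call:
play_rows(motion=[{"wx":0,"wy":0,"wz":-10.5,"dx":0,"dy":0,"dz":0,"gripper":0},{"wx":0,"wy":0,"wz":-10.5,"dx":0,"dy":0,"dz":0,"gripper":0},{"wx":0,"wy":0,"wz":-10.5,"dx":0,"dy":0,"dz":0,"gripper":0},{"wx":0,"wy":0,"wz":0,"dx":0,"dy":0,"dz":0,"gripper":0}], newtons=20)

```text
time: 7.18
eef_pos: [0.5666, -0.0183, 0.114]
orientation: [0.67, 0.743, 0.0, 0.0]
ft_force: [0.6, -0.6, 0.6]
width: 0.0463
```

```bash
python3 -c "
from h import *
p=s2w(-.052,-.165);go(*p,.018,96.94)"
```

```text
t 7.17 p [ 0.5666 -0.0183  0.114 ] yaw 95.92 tilt 0.04 F [ 0.6 -0.6  0.6] w 0.0463
tool delta [0.0248 0.0809 0.0961] wz -1.02 q [-0.08 -0.07  1.8  -0.    1.41 -0.18]
```

Call:
play_rows(motion=[{"wx":0,"wy":0,"wz":-1,"dx":0.005,"dy":0.04,"dz":0,"gripper":0},{"wx":0,"wy":0,"wz":0,"dx":0.01,"dy":0.041,"dz":0.02,"gripper":0},{"wx":0,"wy":0,"wz":0,"dx":0,"dy":0,"dz":0.04,"gripper":0},{"wx":0,"wy":0,"wz":0,"dx":0,"dy":0,"dz":0.035,"gripper":0},{"wx":0,"wy":0,"wz":0,"dx":0,"dy":0,"dz":0,"gripper":0}], newtons=20)

```text
time: 7.8
eef_pos: [0.6437, 0.0058, 0.0163]
orientation: [0.664, 0.748, -0.001, -0.002]
ft_force: [-0.7, 0.1, 0.1]
width: 0.0462
```

```bash
python3 -c "
from h import *
p=s2w(-.052,-.1075);go(*p,.018,96.94)
c=manip.read_camera('wrist'); cv2.imwrite('pics/w4.png',c['img'])"
```

```text
t 7.8 p [0.6437 0.0058 0.0163] yaw 96.76 tilt 0.25 F [-0.7  0.1  0.1] w 0.0462
tool delta [ 0.0662  0.0018 -0.0017] wz -0.18 q [-0.03  0.18  1.71  0.    1.26 -0.15]
```

View pics/w4.png

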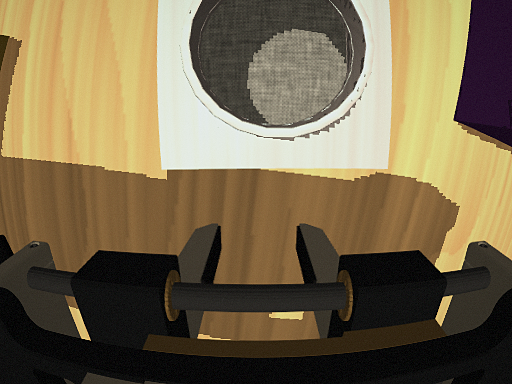

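Call:
play_rows(motion=[{"wx":0,"wy":0,"wz":0,"dx":0.012,"dy":0.003,"dz":-0.002,"gripper":0},{"wx":0,"wy":0,"wz":0,"dx":0.012,"dy":0,"dz":0,"gripper":0},{"wx":0,"wy":0,"wz":0,"dx":0.006,"dy":0,"dz":0,"gripper":0},{"wx":0,"wy":0,"wz":0,"dx":0.006,"dy":0,"dz":0,"gripper":0},{"wx":0,"wy":0,"wz":0,"dx":0.006,"dy":0,"dz":0,"gripper":0}], newtons=20)

```text
time: 8.48
eef_pos: [0.6429, 0.0482, 0.0209]
orientation: [0.663, 0.749, 0.0, 0.0]
ft_force: [0.4, -0.1, -0.1]
width: 0.0464
```

Call:
play_rows(motion=[{"wx":0,"wy":0,"wz":0,"dx":0.006,"dy":0,"dz":0,"gripper":0},{"wx":0,"wy":0,"wz":0,"dx":0.006,"dy":0,"dz":0,"gripper":0}], newtons=20)

```text
time: 8.72
eef_pos: [0.6413, 0.0593, 0.0209]
orientation: [0.663, 0.749, -0.001, 0.0]
ft_force: [-1.9, -7.2, 2.8]
width: 0.0466
```

Call:
play_rows(motion=[{"wx":0,"wy":0,"wz":0,"dx":0.004,"dy":0,"dz":0,"gripper":0}], newtons=20)

```text
time: 8.85
eef_pos: [0.6408, 0.0633, 0.0209]
orientation: [0.663, 0.749, -0.001, 0.0]
ft_force: [-2.8, -6.9, 2.9]
width: 0.0466
```

```bash
python3 -c "
from h import *
p=s2w(-.052,-.1075);go(*p,.018,96.94)"
```

```text
t 8.85 p [0.6408 0.0633 0.0209] yaw 96.98 tilt 0.09 F [-2.8 -6.9  2.9] w 0.0466
tool delta [ 0.0088 -0.002   0.0029] wz 0.04 q [ 0.06  0.17  1.71 -0.    1.26 -0.06]
```

Call:
play_rows(motion=[{"wx":0,"wy":0,"wz":0,"dx":0.003,"dy":0,"dz":0,"gripper":0},{"wx":0,"wy":0,"wz":0,"dx":0.002,"dy":0,"dz":0,"gripper":0}], newtons=20)

```text
time: 9.1
eef_pos: [0.6402, 0.0681, 0.0209]
orientation: [0.663, 0.749, -0.001, 0.0]
ft_force: [-2.8, -6.9, 2.9]
width: 0.0464
```

Call:
play_rows(motion=[{"wx":0,"wy":0,"wz":0,"dx":0.002,"dy":0,"dz":0,"gripper":0}], newtons=20)

```text
time: 9.22
eef_pos: [0.6399, 0.07, 0.0208]
orientation: [0.663, 0.749, -0.001, 0.0]
ft_force: [-2.0, -7.4, 2.4]
width: 0.0465
```

Call:
play_rows(motion=[{"wx":0,"wy":0,"wz":0,"dx":0.002,"dy":0,"dz":0,"gripper":0}], newtons=20)

```text
time: 9.35
eef_pos: [0.6398, 0.0717, 0.021]
orientation: [0.663, 0.749, -0.001, 0.001]
ft_force: [0.3, -19.6, 6.8]
width: 0.0466
```

Call:
play_rows(motion=[{"wx":0,"wy":0,"wz":0,"dx":0.001,"dy":0,"dz":0,"gripper":0}], newtons=20)

```text
time: 9.48
eef_pos: [0.64, 0.0718, 0.0212]
orientation: [0.663, 0.749, -0.001, 0.001]
ft_force: [-0.8, -21.1, 5.5]
width: 0.0465
```

```bash
python3 -c "
from h import *
p=s2w(-.052,-.1075);go(*p,.018,96.94)
c=manip.read_camera('wrist'); cv2.imwrite('pics/w5.png',c['img'])"
```

```text
t 9.47 p [0.64   0.0718 0.0212] yaw 96.99 tilt 0.21 F [ -0.8 -21.1   5.5] w 0.0465
tool delta [ 0.0003 -0.0023  0.0032] wz 0.05 q [ 0.07  0.17  1.71 -0.    1.26 -0.05]
```

View pics/w5.png

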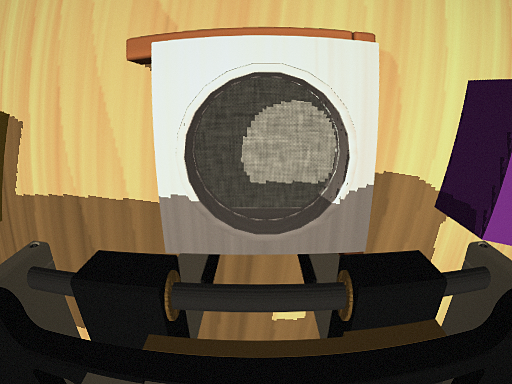

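Call:
play_rows(motion=[{"wx":0,"wy":0,"wz":0,"dx":-0.005,"dy":0,"dz":0,"gripper":0},{"wx":0,"wy":0,"wz":0,"dx":-0.025,"dy":0,"dz":0,"gripper":0},{"wx":0,"wy":0,"wz":0,"dx":-0.02,"dy":0,"dz":-0.05,"gripper":0},{"wx":0,"wy":0,"wz":0,"dx":-0.04,"dy":-0.02,"dz":-0.05,"gripper":0},{"wx":0,"wy":0,"wz":0,"dx":-0.05,"dy":-0.02,"dz":-0.02,"gripper":0}], newtons=20)

```text
time: 10.15
eef_pos: [0.6186, -0.0679, 0.1405]
orientation: [0.662, 0.749, 0.001, 0.001]
ft_force: [0.5, -0.5, 1.2]
width: 0.0463
```

Call:
play_rows(motion=[{"wx":0,"wy":0,"wz":0,"dx":-0.05,"dy":-0.02,"dz":0,"gripper":0},{"wx":0,"wy":0,"wz":0,"dx":-0.04,"dy":-0.01,"dz":0,"gripper":0},{"wx":0,"wy":0,"wz":0,"dx":0,"dy":0,"dz":0,"gripper":0}], newtons=20)

```text
time: 10.52
eef_pos: [0.5988, -0.1626, 0.1374]
orientation: [0.664, 0.748, -0.0, 0.0]
ft_force: [-0.6, -0.1, -0.7]
width: 0.0468
```

```bash
cat > meas.py <<'E'
from h import *
c=manip.read_camera('top'); W=cloud(c); Z=W[...,2]; im=c['img']
cv2.imwrite('pics/top3.png',cv2.resize(im[120:320,130:390],None,fx=3,fy=3))
sel=np.zeros(im.shape[:2],bool); sel[155:225,195:262]=1
p=W[sel&(Z>.052)&(Z<.068)][:,:2].astype(np.float32); r=cv2.minAreaRect(p); print('tin',len(p),np.round(r[0],4),np.round(r[1],4),r[2]); print('in stop',w2s(r[0]))
p=W[sel&(Z>.069)&(Z<.09)][:,:2].astype(np.float32); print('neck',len(p), cv2.minEnclosingCircle(p), cv2.fitEllipse(p) if len(p)>5 else '')
c=manip.read_camera('scene'); cv2.imwrite('pics/s3.png',cv2.resize(c['img'][130:260,240:400],None,fx=4.5,fy=4.5,interpolation=cv2.INTER_CUBIC))
E
python3 -c "
from h import *
go(.5705,-.202,.14,97)"; python3 meas.py
```

```text
t 10.53 p [ 0.5988 -0.1626  0.1374] yaw 96.81 tilt 0.0 F [-0.6 -0.1 -0.7] w 0.0468
tool delta [-0.0358 -0.0328 -0.0026] wz -0.19 q [-0.31  0.03  1.66 -0.    1.45 -0.42]
tin 531 [0.6329 0.1298] [0.1004 0.1001] 7.3954949378967285
in stop [-0.04976049 -0.04939965]
neck 85 ((0.6344494819641113, 0.12654007971286774), 0.03864447772502899) ((0.6328853964805603, 0.12945556640625), (0.06742119044065475, 0.06870217621326447), 60.939483642578125)
```

View pics/top3.png

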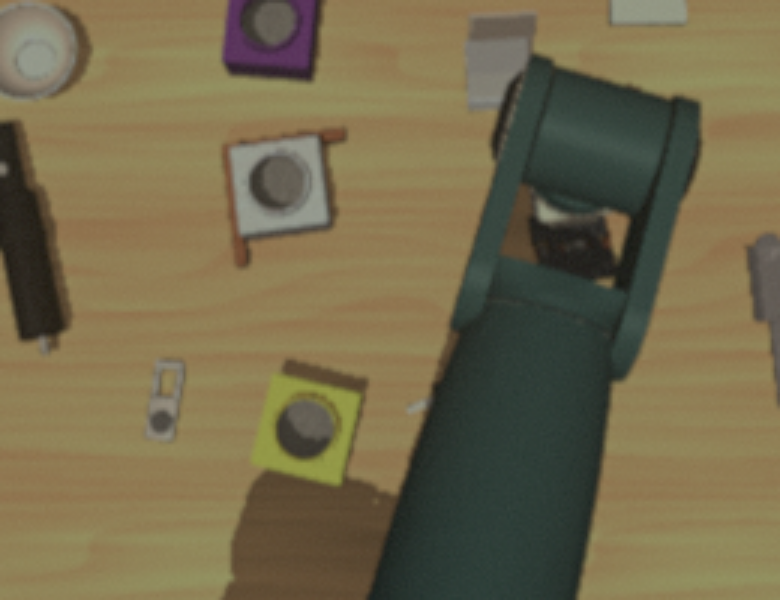

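View pics/s3.png

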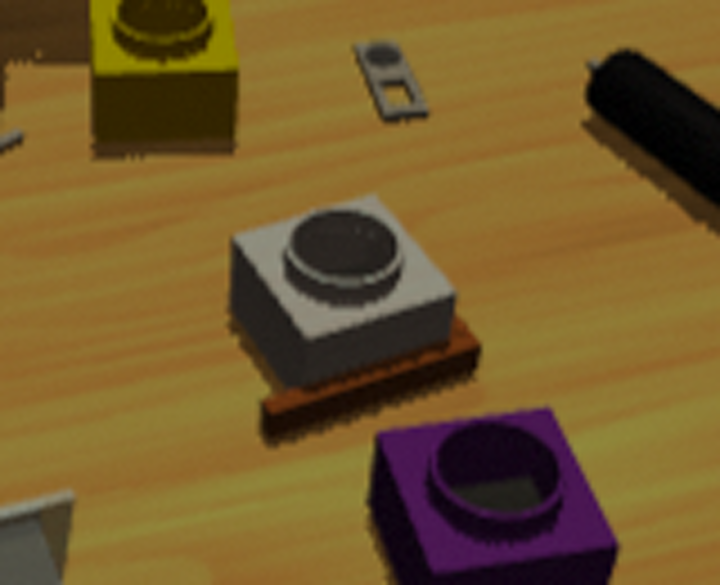

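Call:
play_rows(motion=[{"wx":0,"wy":0,"wz":0,"dx":-0.02,"dy":-0.017,"dz":0.0,"gripper":0},{"wx":0,"wy":0,"wz":0,"dx":-0.016,"dy":-0.016,"dz":0.02,"gripper":0},{"wx":0,"wy":0,"wz":0,"dx":0,"dy":0,"dz":0.02,"gripper":0},{"wx":0,"wy":0,"wz":0,"dx":0,"dy":0,"dz":0,"gripper":0}], newtons=20)

```text
time: 11.12
eef_pos: [0.5707, -0.1987, 0.0956]
orientation: [0.662, 0.749, -0.0, -0.001]
ft_force: [0.7, -0.5, 0.6]
width: 0.0463
```

```bash
cat >> h.py <<'E'
def wrist_ray_at_h(c,u,v,h):
    x=(u-c['cx'])/c['fx'];y=(v-c['cy'])/c['fy'];th=np.hypot(x,y)
    d=np.array([np.sin(th)*x/max(th,1e-9),np.sin(th)*y/max(th,1e-9),np.cos(th)])
    R=np.array(c['R']);o=-R.T@np.array(c['t']);d=R.T@d
    return o+d*(h-o[2])/d[2]
def wproj(c,p):
    q=np.array(c['R'])@np.array(p)+np.array(c['t']); r=np.hypot(q[0],q[1]); th=np.arctan2(r,q[2])
    return np.array([c['cx']+c['fx']*th*q[0]/r, c['cy']+c['fy']*th*q[1]/r])
E
python3 -c "
from h import *
go(.5705,-.202,.041,97)
c=manip.read_camera('wrist'); im=c['img'].copy()
for th in ['inner_knob','outer_collar']:
    for d in manip.tip_of('wrist',th)[:2]:
        print(th,d['conf'],np.round(d['point'],1),np.round(wrist_ray_at_h(c,*d['point'],{'inner_knob':.053,'outer_collar':.027}[th]),4))
t=np.linspace(0,6.28,60)
def circ(x,y,h,r,col):
    for a in t:
        u=wproj(c,[x+r*np.cos(a),y+r*np.sin(a),h]); cv2.circle(im,(int(round(u[0])),int(round(u[1]))),1,col,-1)
circ(.5705,-.202,.066,.009,(0,255,0)); circ(.5705,-.202,.038,.022,(255,0,0)); circ(.5705,-.202,.016,.044,(255,255,0))
cv2.imwrite('pics/w6.png',cv2.resize(im,None,fx=1.5,fy=1.5))"
```

```text
t 11.12 p [ 0.5707 -0.1987  0.0956] yaw 97.02 tilt 0.16 F [ 0.7 -0.5  0.6] w 0.0463
tool delta [-0.0034 -0.0004  0.0546] wz 0.02 q [-0.38  0.03  1.74  0.    1.38 -0.5 ]
inner_knob 0.55 [263.7 218.2] [ 0.5763 -0.2041  0.053 ]
outer_collar 0.67 [262.7 205.4] [ 0.5757 -0.2029  0.027 ]
```

View pics/w6.png

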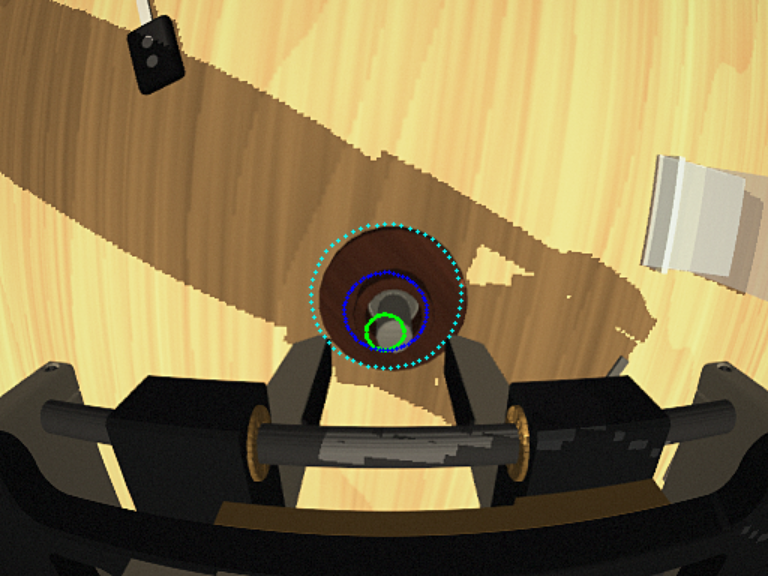

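Call:
play_rows(motion=[{"wx":0,"wy":0,"wz":0,"dx":-0.0035,"dy":0.002,"dz":0.0,"gripper":0},{"wx":0,"wy":0,"wz":0,"dx":0,"dy":0,"dz":0.025,"gripper":0},{"wx":0,"wy":0,"wz":0,"dx":0,"dy":0,"dz":0.02,"gripper":0},{"wx":0,"wy":0,"wz":0,"dx":0,"dy":0,"dz":0.003,"gripper":0},{"wx":0,"wy":0,"wz":0,"dx":0,"dy":0,"dz":0,"gripper":0}], newtons=20)

```text
time: 11.9
eef_pos: [0.5735, -0.2034, 0.0498]
orientation: [0.663, 0.749, 0.0, 0.0]
ft_force: [1.0, 1.2, 0.9]
width: 0.0465
```

```bash
python3 -c "
from h import *
go(.5725,-.2022,.042,97)
c=manip.read_camera('wrist'); cv2.imwrite('pics/w7.png',cv2.resize(c['img'],None,fx=1.5,fy=1.5))"
```

```text
t 11.9 p [ 0.5735 -0.2034  0.0498] yaw 96.98 tilt 0.01 F [1.  1.2 0.9] w 0.0465
tool delta [ 0.0013 -0.0009  0.0078] wz -0.02 q [-0.38  0.07  1.77  0.    1.3  -0.5 ]
```

View pics/w7.png

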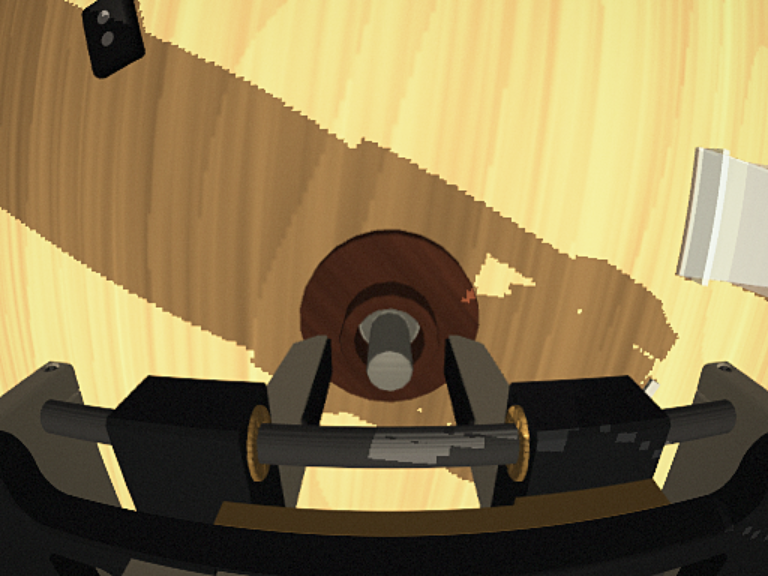

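```bash
python3 -c "
from h import *
c=manip.read_camera('wrist'); print(wproj(c,[.5735,-.2034,.066])*1.5, wproj(c,[.5735-.0012,-.2034+.01,.066])*1.5)
print(wrist_ray_at_h(c,260,370/1.5,.066), wrist_ray_at_h(c,260,249,.066))"
```

```text
[384.40504384 369.15851157] [384.4043099  344.77085962]
[ 0.57563046 -0.2034992   0.066     ] [ 0.57581558 -0.20498089  0.066     ]
```

Call:
play_rows(motion=[{"wx":0,"wy":0,"wz":0,"dx":0,"dy":0.002,"dz":0.004,"gripper":0},{"wx":0,"wy":0,"wz":0,"dx":0,"dy":0,"dz":0.003,"gripper":0},{"wx":0,"wy":0,"wz":0,"dx":0,"dy":0,"dz":0,"gripper":0.4},{"wx":0,"wy":0,"wz":0,"dx":0,"dy":0,"dz":0,"gripper":0.8},{"wx":0,"wy":0,"wz":0,"dx":0,"dy":0,"dz":0,"gripper":1}], newtons=25)

```text
time: 12.62
eef_pos: [0.5754, -0.2031, 0.0426]
orientation: [0.663, 0.749, 0.0, 0.0]
ft_force: [-0.3, -0.2, -0.7]
width: 0.0213
```

Call:
play_rows(motion=[{"wx":0,"wy":0,"wz":0,"dx":0,"dy":0,"dz":0,"gripper":1},{"wx":0,"wy":0,"wz":0,"dx":0,"dy":0,"dz":0,"gripper":1}], newtons=25)

```text
time: 12.88
eef_pos: [0.5752, -0.203, 0.0424]
orientation: [0.663, 0.749, -0.0, -0.0]
ft_force: [-0.7, -0.5, -0.5]
width: 0.0173
```

```bash
python3 -c "
from h import *
go(.5725,-.2022,.042,97)"
```

```text
t 12.88 p [ 0.5752 -0.203   0.0424] yaw 96.98 tilt 0.01 F [-0.7 -0.5 -0.5] w 0.0173
tool delta [ 0.0012 -0.0026  0.0004] wz -0.02 q [-0.38  0.08  1.77 -0.    1.29 -0.5 ]
```

Call:
play_rows(motion=[{"wx":0,"wy":0,"wz":0,"dx":0,"dy":0,"dz":-0.008,"gripper":1},{"wx":0,"wy":0,"wz":0,"dx":0,"dy":0,"dz":-0.02,"gripper":1},{"wx":0,"wy":0,"wz":0,"dx":0,"dy":0,"dz":-0.03,"gripper":1},{"wx":0,"wy":0,"wz":0,"dx":0,"dy":0,"dz":-0.03,"gripper":1},{"wx":0,"wy":0,"wz":0,"dx":0,"dy":0,"dz":-0.02,"gripper":1}], newtons=25)

```text
time: 13.5
eef_pos: [0.5757, -0.2032, 0.1533]
orientation: [0.663, 0.749, 0.0, 0.001]
ft_force: [1.1, -0.3, -3.7]
width: 0.0177
```

```bash
python3 -c "
from h import *
go(.633,.129,.152,97)
c=manip.read_camera('wrist'); cv2.imwrite('pics/w8.png',c['img'])
c=manip.read_camera('scene'); cv2.imwrite('pics/s8.png',cv2.resize(c['img'][130:260,140:300],None,fx=4.5,fy=4.5,interpolation=cv2.INTER_CUBIC))"
```

```text
t 13.5 p [ 0.5757 -0.2032  0.1533] yaw 96.98 tilt 0.14 F [ 1.1 -0.3 -3.7] w 0.0177
tool delta [0.3227 0.0972 0.0011] wz -0.02 q [-0.38 -0.    1.67  0.    1.47 -0.5 ]
```

View pics/w8.png

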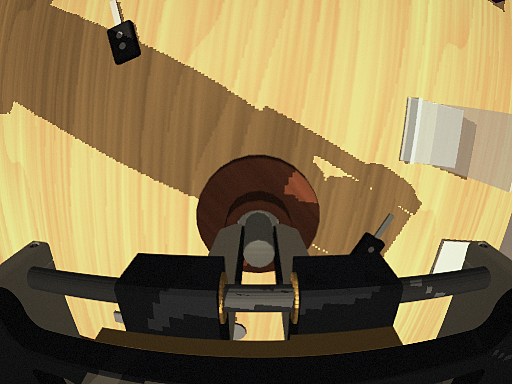

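View pics/s8.png

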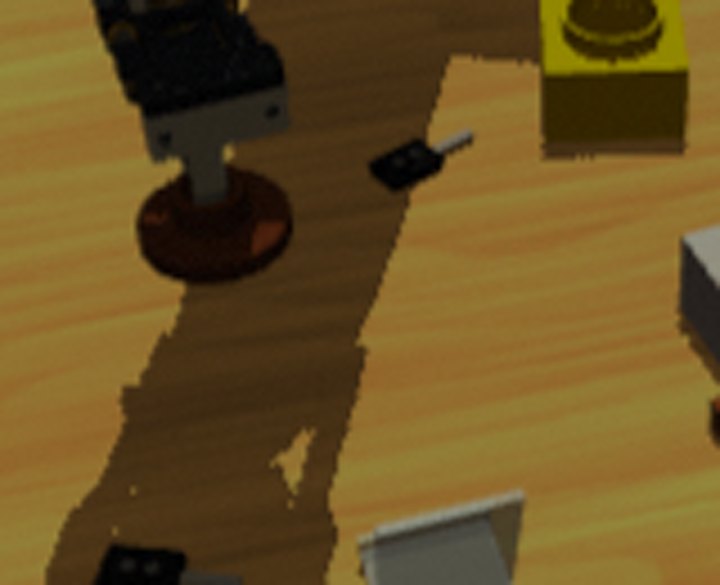

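Call:
play_rows(motion=[{"wx":0,"wy":0,"wz":0,"dx":0.02,"dy":0.006,"dz":0,"gripper":1},{"wx":0,"wy":0,"wz":0,"dx":0.04,"dy":0.012,"dz":0,"gripper":1},{"wx":0,"wy":0,"wz":0,"dx":0.04,"dy":0.012,"dz":0,"gripper":1},{"wx":0,"wy":0,"wz":0,"dx":0.04,"dy":0.012,"dz":0,"gripper":1},{"wx":0,"wy":0,"wz":0,"dx":0.04,"dy":0.012,"dz":0,"gripper":1}], newtons=25)

```text
time: 14.22
eef_pos: [0.6066, -0.0154, 0.149]
orientation: [0.663, 0.749, -0.0, -0.001]
ft_force: [-0.2, -0.2, -3.3]
width: 0.0177
```

Call:
play_rows(motion=[{"wx":0,"wy":0,"wz":0,"dx":0.04,"dy":0.012,"dz":0,"gripper":1},{"wx":0,"wy":0,"wz":0,"dx":0.04,"dy":0.012,"dz":0,"gripper":1},{"wx":0,"wy":0,"wz":0,"dx":0.04,"dy":0.012,"dz":0,"gripper":1},{"wx":0,"wy":0,"wz":0,"dx":0.02,"dy":0.007,"dz":0,"gripper":1},{"wx":0,"wy":0,"wz":0,"dx":0,"dy":0,"dz":0,"gripper":1}], newtons=25)

```text
time: 14.85
eef_pos: [0.6323, 0.1278, 0.1493]
orientation: [0.662, 0.749, -0.001, -0.001]
ft_force: [-0.2, -0.3, -2.2]
width: 0.0173
```

```bash
cat > m2.py <<'E'
from h import *
go(.635,.129,.13,97)
c=manip.read_camera('wrist'); im=cv2.resize(c['img'],None,fx=1.5,fy=1.5)
cx,cy,a=.635,.129,.1211
def w(x,y,h): return [cx+np.cos(a)*x-np.sin(a)*y, cy+np.sin(a)*x+np.cos(a)*y,h]
def dots(pts,col):
    for p in pts:
        u=wproj(c,p)*1.5; cv2.circle(im,(int(round(u[0])),int(round(u[1]))),1,col,-1)
L=np.linspace(-.05,.05,40)
for s in(-.05,.05): dots([w(s,l,.06) for l in L],(0,255,0)); dots([w(l,s,.06) for l in L],(0,255,0))
T=np.linspace(0,6.28,90)
dots([w(.036*np.cos(t),.036*np.sin(t),.076) for t in T],(255,0,0))
cv2.imwrite('pics/w9.png',im)
E
python3 m2.py
```

```text
t 14.85 p [0.6323 0.1278 0.1493] yaw 97.09 tilt 0.09 F [-0.2 -0.3 -2.2] w 0.0173
tool delta [0.0008 0.0028 0.0193] wz 0.09 q [0.16 0.08 1.59 0.   1.47 0.04]
```

View pics/w9.png

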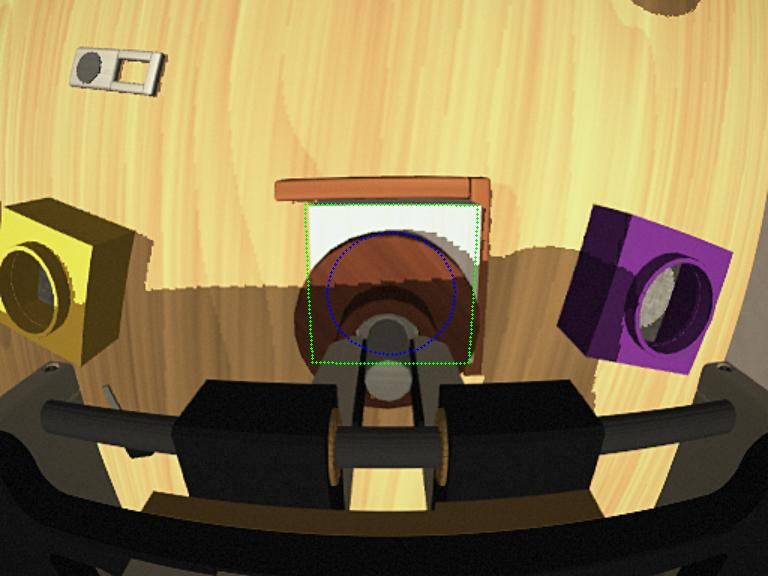

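Call:
play_rows(motion=[{"wx":0,"wy":0,"wz":0,"dx":0.001,"dy":0.003,"dz":0.005,"gripper":1},{"wx":0,"wy":0,"wz":0,"dx":0,"dy":0,"dz":0.01,"gripper":1},{"wx":0,"wy":0,"wz":0,"dx":0,"dy":0,"dz":0.01,"gripper":1},{"wx":0,"wy":0,"wz":0,"dx":0,"dy":0,"dz":0,"gripper":1}], newtons=25)

```text
time: 15.4
eef_pos: [0.6351, 0.1274, 0.124]
orientation: [0.663, 0.749, -0.001, -0.001]
ft_force: [0.2, 0.7, -2.9]
width: 0.0173
```

```bash
python3 m2.py
```

```text
t 15.4 p [0.6351 0.1274 0.124 ] yaw 96.96 tilt 0.11 F [ 0.2  0.7 -2.9] w 0.0173
tool delta [ 0.0016  0.0001 -0.006 ] wz -0.04 q [0.16 0.1  1.61 0.   1.43 0.04]
```

View pics/w9.png

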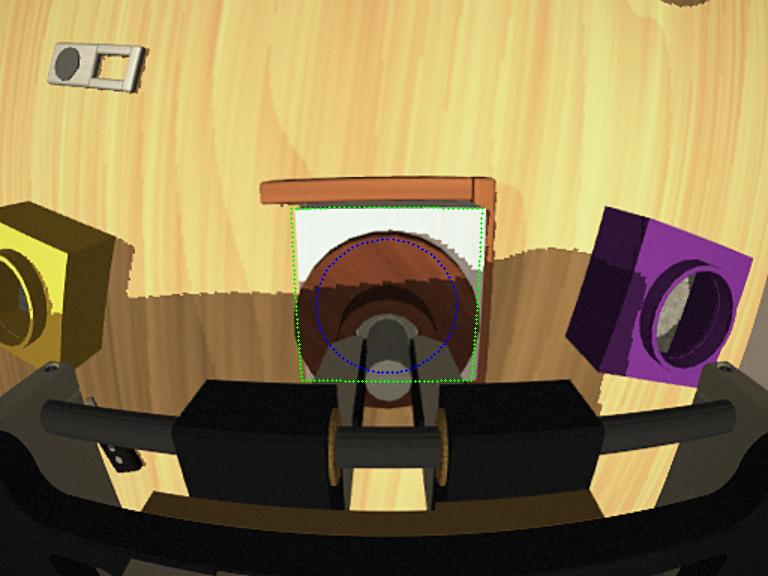

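Call:
play_rows(motion=[{"wx":0,"wy":0,"wz":0,"dx":0.0015,"dy":0,"dz":0.003,"gripper":1},{"wx":0,"wy":0,"wz":0,"dx":0,"dy":0,"dz":0.003,"gripper":1},{"wx":0,"wy":0,"wz":0,"dx":0,"dy":0,"dz":0,"gripper":1}], newtons=25)

```text
time: 15.82
eef_pos: [0.6353, 0.1293, 0.1192]
orientation: [0.663, 0.749, -0.0, -0.0]
ft_force: [0.8, -0.4, -3.2]
width: 0.0175
```

Call:
play_rows(motion=[{"wx":0,"wy":0,"wz":0,"dx":0,"dy":0,"dz":0.002,"gripper":1},{"wx":0,"wy":0,"wz":0,"dx":0,"dy":0,"dz":0.002,"gripper":1}], newtons=25)

```text
time: 16.08
eef_pos: [0.6355, 0.1292, 0.1154]
orientation: [0.663, 0.749, 0.0, 0.0]
ft_force: [0.8, 0.3, -3.2]
width: 0.0179
```

Call:
play_rows(motion=[{"wx":0,"wy":0,"wz":0,"dx":0,"dy":0,"dz":0.0015,"gripper":1}], newtons=25)

```text
time: 16.2
eef_pos: [0.6354, 0.1292, 0.1137]
orientation: [0.663, 0.749, -0.0, -0.0]
ft_force: [0.1, 0.6, -2.7]
width: 0.0175
```

Call:
play_rows(motion=[{"wx":0,"wy":0,"wz":0,"dx":0,"dy":0,"dz":0.0015,"gripper":1}], newtons=25)

```text
time: 16.32
eef_pos: [0.6354, 0.1292, 0.1123]
orientation: [0.663, 0.749, 0.0, -0.0]
ft_force: [1.0, -0.4, -2.9]
width: 0.0175
```

Call:
play_rows(motion=[{"wx":0,"wy":0,"wz":0,"dx":0,"dy":0,"dz":0.001,"gripper":1}], newtons=25)

```text
time: 16.45
eef_pos: [0.6354, 0.1292, 0.1113]
orientation: [0.663, 0.749, -0.0, -0.0]
ft_force: [-0.0, -0.7, -2.7]
width: 0.0173
```

Call:
play_rows(motion=[{"wx":0,"wy":0,"wz":0,"dx":0,"dy":0,"dz":0.001,"gripper":1}], newtons=25)

```text
time: 16.58
eef_pos: [0.6354, 0.1292, 0.1104]
orientation: [0.663, 0.749, 0.0, 0.0]
ft_force: [-4.0, -0.8, 2.8]
width: 0.017
```

Call:
play_rows(motion=[{"wx":0,"wy":0,"wz":0,"dx":0,"dy":0,"dz":0.0005,"gripper":1},{"wx":0,"wy":0,"wz":0,"dx":0,"dy":0,"dz":0,"gripper":1},{"wx":0,"wy":0,"wz":0,"dx":0,"dy":0,"dz":0,"gripper":1}], newtons=25)

```text
time: 16.95
eef_pos: [0.6355, 0.1292, 0.1104]
orientation: [0.663, 0.749, 0.0, 0.0]
ft_force: [-4.6, -0.5, 4.8]
width: 0.017
```

```bash
python3 m2.py; python3 -c "
from h import *
c=manip.read_camera('scene'); cv2.imwrite('pics/s9.png',cv2.resize(c['img'][100:240,240:400],None,fx=4.5,fy=4.2,interpolation=cv2.INTER_CUBIC))"
```

```text
t 16.95 p [0.6355 0.1292 0.1104] yaw 96.98 tilt 0.02 F [-4.6 -0.5  4.8] w 0.017
tool delta [-0.0002 -0.0005 -0.0196] wz -0.02 q [ 0.16  0.11  1.63 -0.    1.41  0.04]
```

View pics/s9.png

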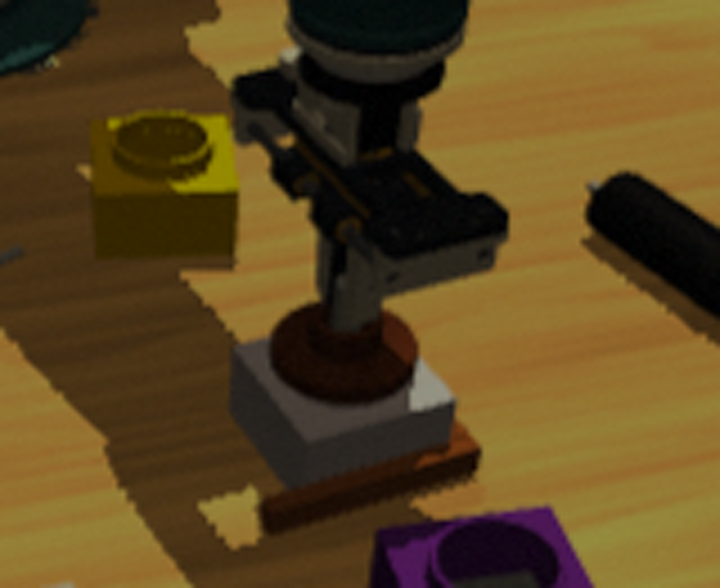

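Call:
play_rows(motion=[{"wx":0,"wy":0,"wz":0,"dx":0,"dy":0,"dz":0,"gripper":0.4},{"wx":0,"wy":0,"wz":0,"dx":0,"dy":0,"dz":0,"gripper":0},{"wx":0,"wy":0,"wz":0,"dx":0,"dy":0,"dz":0,"gripper":-0.5},{"wx":0,"wy":0,"wz":0,"dx":0,"dy":0,"dz":0,"gripper":-0.5},{"wx":0,"wy":0,"wz":0,"dx":0,"dy":0,"dz":0,"gripper":-0.5}], newtons=25)

```text
time: 17.68
eef_pos: [0.6354, 0.1292, 0.1099]
orientation: [0.663, 0.749, 0.0, 0.0]
ft_force: [-0.8, -0.1, 0.8]
width: 0.0629
```

```bash
sed -i 's/w9.png/w10.png/' m2.py; cat >> m2.py <<'E'
im=cv2.resize(c['img'],None,fx=1.5,fy=1.5)
px,py=manip.get_state()['eef_pos'][:2]
for h,r,col in((.134,.009,(0,255,0)),(.106,.022,(255,0,0)),(.084,.044,(255,255,0))):
    dots([[px+r*np.cos(t),py+r*np.sin(t),h] for t in T],col)
cv2.imwrite('pics/w11.png',im)
E
python3 m2.py
```

```text
t 17.68 p [0.6354 0.1292 0.1099] yaw 96.98 tilt 0.0 F [-0.8 -0.1  0.8] w 0.0629
tool delta [-0.0002 -0.0005 -0.0201] wz -0.02 q [0.16 0.11 1.63 0.   1.41 0.04]
```

View pics/w11.png

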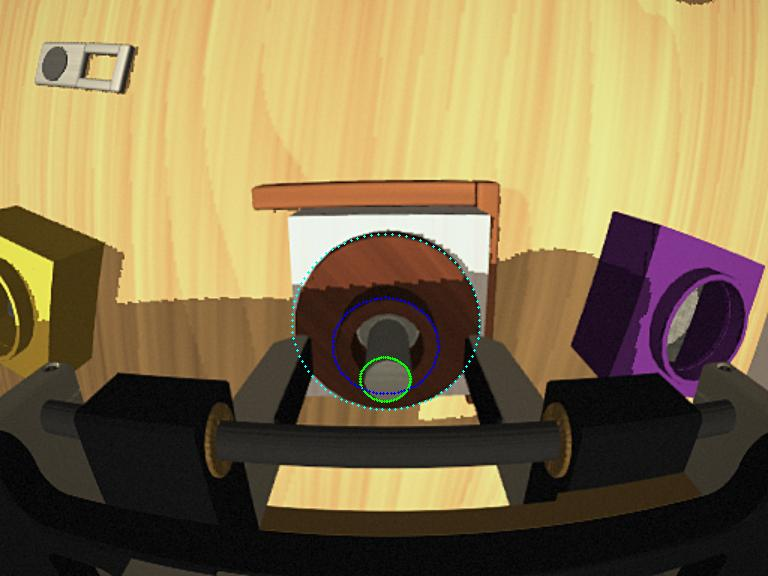

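Call:
play_rows(motion=[{"wx":0,"wy":0,"wz":0,"dx":0,"dy":0.0005,"dz":0.008,"gripper":-0.5},{"wx":0,"wy":0,"wz":0,"dx":0,"dy":0,"dz":0.008,"gripper":-0.5},{"wx":0,"wy":0,"wz":0,"dx":0,"dy":0,"dz":0.005,"gripper":-0.5},{"wx":0,"wy":0,"wz":0,"dx":0,"dy":0,"dz":0,"gripper":-0.5}], newtons=10)

```text
time: 18.23
eef_pos: [0.6357, 0.1292, 0.0883]
orientation: [0.663, 0.749, -0.0, -0.0]
ft_force: [0.1, 0.0, -0.3]
width: 0.0702
```

```bash
python3 m2.py
```

```text
t 18.23 p [0.6357 0.1292 0.0883] yaw 96.98 tilt 0.05 F [ 0.1  0.  -0.3] w 0.0702
tool delta [-0.0001 -0.0007 -0.0417] wz -0.02 q [0.16 0.12 1.65 0.   1.37 0.04]
```

View pics/w11.png

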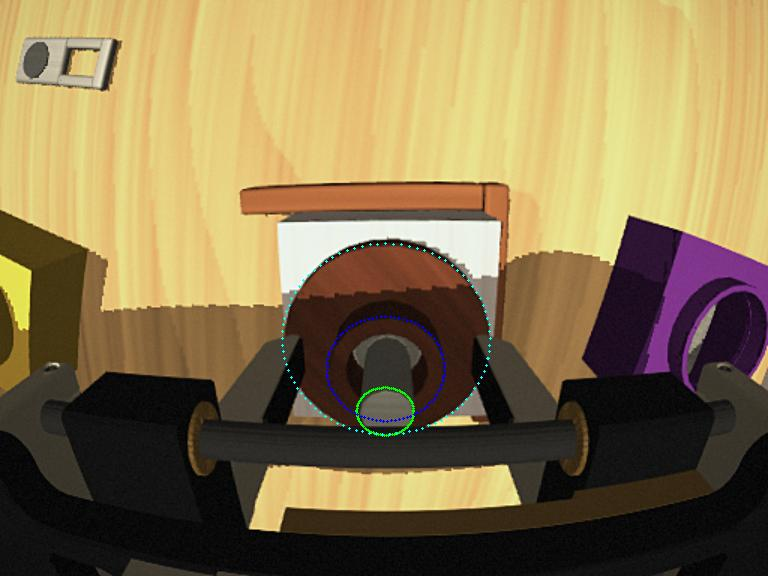

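Call:
play_rows(motion=[{"wx":0,"wy":0,"wz":0,"dx":0,"dy":0,"dz":0,"gripper":-0.1},{"wx":0,"wy":0,"wz":0,"dx":0,"dy":0,"dz":0,"gripper":0.1},{"wx":0,"wy":0,"wz":0,"dx":0,"dy":0,"dz":0,"gripper":0.3},{"wx":0,"wy":0,"wz":0,"dx":0,"dy":0,"dz":0,"gripper":0.6},{"wx":0,"wy":0,"wz":0,"dx":0,"dy":0,"dz":0,"gripper":1}], newtons=14)

```text
time: 18.9
eef_pos: [0.6359, 0.1293, 0.0891]
orientation: [0.663, 0.749, 0.0, 0.0]
ft_force: [-1.6, -0.9, 1.6]
width: 0.043
```

Call:
play_rows(motion=[{"wx":0,"wy":0,"wz":0,"dx":0,"dy":0,"dz":0,"gripper":1},{"wx":0,"wy":0,"wz":0,"dx":0,"dy":0,"dz":0,"gripper":1}], newtons=14)

```text
time: 19.15
eef_pos: [0.6359, 0.1293, 0.0891]
orientation: [0.663, 0.749, 0.0, 0.0]
ft_force: [-1.1, -0.3, 2.4]
width: 0.0432
```

```bash
python3 m2.py
```

```text
t 19.15 p [0.6359 0.1293 0.0891] yaw 96.98 tilt 0.0 F [-1.1 -0.3  2.4] w 0.0432
tool delta [-0.0002 -0.001  -0.0409] wz -0.02 q [0.16 0.12 1.65 0.   1.37 0.04]
```

View pics/w11.png

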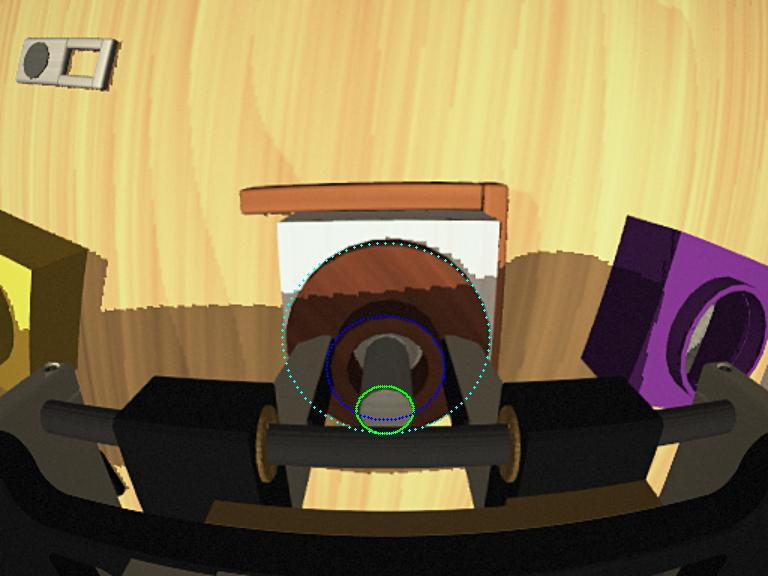

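Collar is gripped at 43 mm with no sideways push. Lifting slowly, straight up.

Call:
play_rows(motion=[{"wx":0,"wy":0,"wz":0,"dx":0,"dy":0,"dz":-0.003,"gripper":1},{"wx":0,"wy":0,"wz":0,"dx":0,"dy":0,"dz":-0.004,"gripper":1},{"wx":0,"wy":0,"wz":0,"dx":0,"dy":0,"dz":0,"gripper":1}], newtons=14)

```text
time: 19.58
eef_pos: [0.6361, 0.1293, 0.0963]
orientation: [0.663, 0.749, 0.0, 0.0]
ft_force: [0.6, -0.5, -1.1]
width: 0.0433
```

```bash
python3 m2.py
```

```text
t 19.57 p [0.6361 0.1293 0.0963] yaw 96.98 tilt 0.03 F [ 0.6 -0.5 -1.1] w 0.0433
tool delta [-0.0002 -0.0011 -0.0337] wz -0.02 q [0.16 0.12 1.64 0.   1.38 0.04]
```

View pics/w11.png

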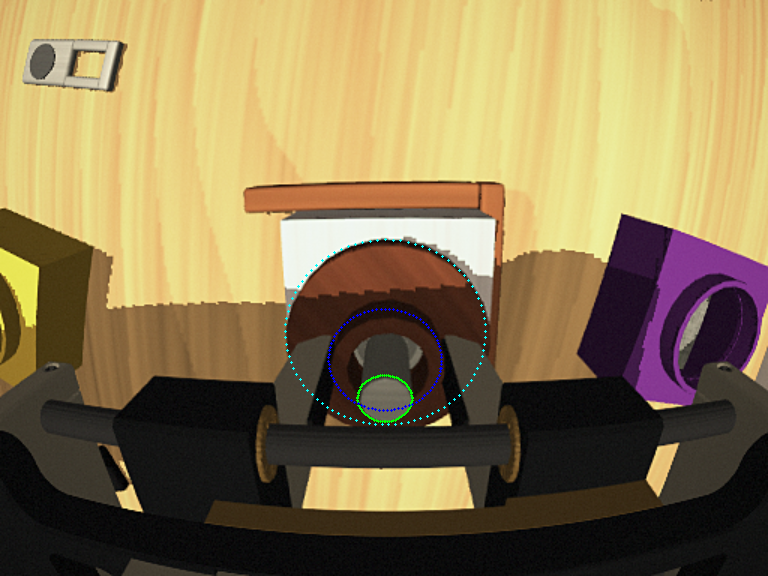

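Call:
play_rows(motion=[{"wx":0,"wy":0,"wz":0,"dx":0,"dy":0,"dz":-0.01,"gripper":1},{"wx":0,"wy":0,"wz":0,"dx":0,"dy":0,"dz":-0.015,"gripper":1},{"wx":0,"wy":0,"wz":0,"dx":0,"dy":0,"dz":-0.015,"gripper":1},{"wx":0,"wy":0,"wz":0,"dx":0,"dy":0,"dz":-0.015,"gripper":1},{"wx":0,"wy":0,"wz":0,"dx":0,"dy":0,"dz":-0.015,"gripper":1}], newtons=14)

```text
time: 20.25
eef_pos: [0.636, 0.1293, 0.1672]
orientation: [0.663, 0.749, 0.0, 0.0]
ft_force: [1.1, -0.3, -1.7]
width: 0.0428
```

Call:
play_rows(motion=[{"wx":0,"wy":0,"wz":0,"dx":0,"dy":0,"dz":-0.015,"gripper":1},{"wx":0,"wy":0,"wz":0,"dx":0,"dy":0,"dz":-0.015,"gripper":1},{"wx":0,"wy":0,"wz":0,"dx":0,"dy":0,"dz":-0.005,"gripper":1},{"wx":0,"wy":0,"wz":0,"dx":0,"dy":0,"dz":0,"gripper":1},{"wx":0,"wy":0,"wz":0,"dx":0,"dy":0,"dz":0,"gripper":1}], newtons=14)

```text
time: 20.88
eef_pos: [0.6357, 0.1293, 0.2002]
orientation: [0.663, 0.749, -0.0, -0.0]
ft_force: [-0.2, -0.4, -0.3]
width: 0.043
```

```bash
python3 -c "
from h import *
go(.635,.129,.2,97)
c=manip.read_camera('scene'); im=cv2.resize(c['img'][60:240,240:400],None,fx=3.3,fy=3.3,interpolation=cv2.INTER_CUBIC)
W=cloud(c); Z=W[...,2]
for th in ['tin','inner_lid','outer_lid']:
  for d in manip.trace('scene',th)[:2]:
    p=W[d['mask']]; p=p[np.isfinite(p).all(1)]; print(th,round(d['conf'],2),np.round(d['point']),np.round(np.percentile(p,[2,50,98],axis=0),3).tolist())
w=manip.read_camera('wrist'); a=cv2.resize(im,(448,504)); b=w['img']
cv2.imwrite('pics/s12.png',im); cv2.imwrite('pics/w12.png',b)"
```

```text
t 20.88 p [0.6357 0.1293 0.2002] yaw 96.98 tilt 0.05 F [-0.2 -0.4 -0.3] w 0.043
tool delta [-0.0002 -0.0007  0.0002] wz -0.02 q [ 0.16  0.07  1.53 -0.    1.55  0.04]
tin 0.88 [279. 144.] [[0.32, 0.044, -0.002], [0.407, 0.095, 0.052], [0.43, 0.145, 0.073]]
tin 0.83 [313. 196.] [[0.597, 0.077, 0.004], [0.673, 0.106, 0.054], [0.694, 0.183, 0.071]]
inner_lid 0.78 [319. 186.] [[0.61, 0.099, 0.072], [0.645, 0.128, 0.078], [0.673, 0.164, 0.131]]
inner_lid 0.64 [401. 168.] [[0.481, 0.383, -0.001], [0.6, 0.42, 0.037], [0.719, 0.468, 0.051]]
outer_lid 0.76 [316. 154.] [[0.439, 0.089, -0.003], [0.654, 0.121, 0.193], [0.681, 0.284, 0.215]]
outer_lid 0.19 [107. 216.] [[0.401, -0.454, -0.004], [0.521, -0.431, 0.002], [0.585, -0.402, 0.008]]
```

View pics/s12.png

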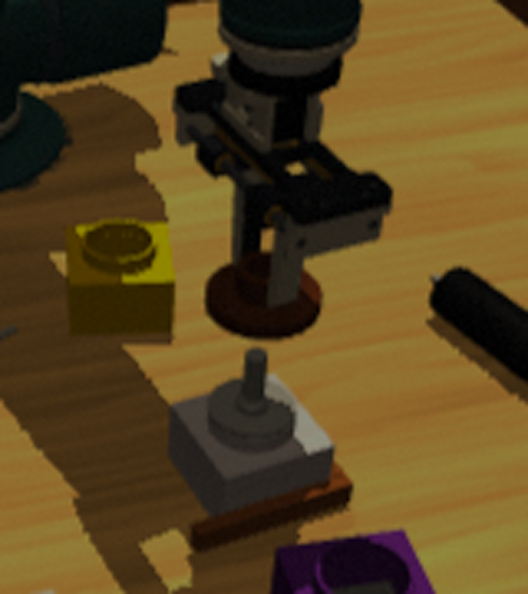

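View pics/w12.png

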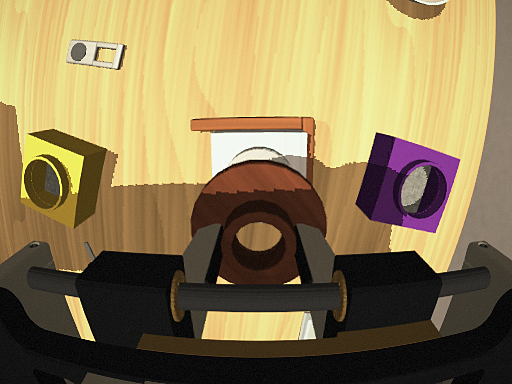

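```bash
python3 -c "
from plant import manip
print(manip.finish_job()); s=manip.get_state(); print(s['time'],s['width'])"
```

```text
the job is handed in; nothing more can be done
None
the job is handed in; nothing more can be done
```

I did every step and handed the job in at about 21 s of the 72 s allowed. I got no verdict back.

- **Tin:** I pushed it with two fingertips, first against the far batten and then against the side batten, until the force rose at each. Afterwards the top camera put its centre at (-49.8, -49.4) mm in the stop frame, about 0.01 rad from square. I did not re-measure it after that. In the last pictures it was still in the corner.
- **Lids seated:** I lowered the pair by the knob and it made contact at exactly the expected height. There was about 5 N of force both upward and sideways before I let go.
- **Outer lid lifted:** I took it by the collar and raised it straight up. The inner lid stayed seated and level, with its flange top at about 0.078 m and its knob tip at about 0.131 m. The outer lid is held level, with its skirt edge about 47 mm above the knob tip.
- **Other things on the shelf:** I saw nothing moved in the last pictures, but I did not measure each one.

**Checks that disagreed or fell short:**
- **Camera offset:** the top camera placed the knob about 5 mm short in x of where the fingers gripped it. I relied on the wrist camera and the contact readings instead.
- **Push force:** the push against the far batten briefly reached about 44 N along x (roughly 50 N in all) at the wrist. This came through the fingertips, and stayed under the 120 N wrist limit.

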